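# Inspect a mirror under the loupe

### The arm

A 6-joint arm with a two-finger parallel gripper is mounted at the origin on a cart in front of the work surface, level with it; the furniture and walls round the work are solid. World frame = base frame: x ahead of the robot, y to its left, z up, the work surface at z = 0. Lengths are in m, angles in rad, forces in N, time in s.
With the tool pointing down it reaches from about 0.3 to 0.775 m from the base axis. Payload 14.6 kg.
Tool frame: the origin (TCP) lies midway between the tips of the shut fingers; the grasp point (between the pads) lies 19 mm behind it; z points along the fingers, y is the line along which they close (so a half turn about z gives the same grasp; the last joint's range is limited). The gripper opens to 94 mm and grips with 3 to 60 N. Pads are 16 mm wide; open, the fingers measure 119 mm over their backs; the gripper's body (75 mm by 177 mm) begins 78 mm behind the grasp point.
Start: joints at [-1.27, 0.3, 1.521, -0, 1.321, -0.067], TCP at [0.198, -0.513, 0.205] pointing down, gripper open.
Joint ranges: [-3.03, 3.03], [-0.79, 2.21], [0.23, 2.52], [-1.04, 4.18], [0, 3.07], [-2.55, 2.55]. Speed limits (rad/s): [2.22, 2.22, 2.57, 3.14, 3.14, 3.14].

### API

Orientations are given as a unit quaternion [x, y, z, w].
In Python, from rig import * gives the robot as it stands.
- The arm moves only by the tool send_path, called after "Call:" by a JSON object that holds its "method" and its "body". Schema: {"type":"object","properties":{"increments":{"type":"array","items":{"type":"object","properties":{"x":{"type":"number"},"y":{"type":"number"},"z":{"type":"number"},"wx":{"type":"number"},"wy":{"type":"number"},"wz":{"type":"number"}},"additionalProperties":false},"minItems":1,"maxItems":10},"jaw":{"type":"number"},"grip_force":{"type":"number"},"only":{"type":"string"},"quiet":{"type":"boolean"},"lines":{"type":"string"}},"required":["increments"],"additionalProperties":false}. increments is a list of rows, 1 to 10 of them, each an object with the fields x, y, z (the shift in parts of the range, where 1.0 means 0.8 m), wx, wy, wz (a rotation vector in a scale on which 1.0 is pi rad); a field left out counts as zero; each row shifts and turns the commanded pose from where the row before left it, along the tool's axes as they then stand; what a row does not reach is not made up. A row lasts 1/12 s, in which the tool goes at most 0.0417 m and 0.125 rad, less where a joint would pass 70% of its speed; a pose out of reach is approached as far as the arm can. jaw is the finger opening in m, set as the call begins (left out keeps the last). The fingers move at their own pace and stop on an object; grip_force is the grip in N (left out, the last holds). Time passes only in rows, so rows that do not move let the fingers close. The tool returns the time, the measured TCP pose, the force, the opening and the grip force at its end. only (a regular expression) keeps the lines of the reply that match it, lines (a string "A,B") keeps lines A to B, and quiet returns only ok. Input that does not fit is refused with a message, and nothing moves.
- sense(): the state, without advancing time (a new reading comes with each control period).
- camera(name): name is "side" or "top" or "wrist"; returns the picture (480x640x3 uint8, red, green, blue); there is no depth.
- camera_model(name): a dict with "vertical_fov" (degrees; the focal length in pixels is half the picture's height over the tangent of half this angle, whatever the lens; pixels are square), "cx", "cy" (the principal point, pixels), "cam_to_world" (4x4, takes a point from camera to world coordinates). Camera axes: x right, y down, z forward; pixel columns grow to the right and rows downward; lengths in m; the calibration is good to about 2 mm. A picture is of the moment at which its call begins: read the wrist's pose just before it. camera_model takes no time and is no camera call; for the wrist camera it gives the pose at the moment of the call.
- finish_job(): hands the job in; it is judged then, once.
The state is a dict: "clock": time; "joint_pos": joint angles; "joint_velocities": joint speeds; "tau": joint torques, N m; "position": TCP position; "ee_rot": TCP orientation; "ft_force": force on the tool from outside, world axes, zero at the start; "moment": the same for the moment, N m; "opening": finger opening in m; "grip_force": force on a finger pad.
Only numpy, scipy, OpenCV 4.12 (cv2) and the standard library are available. Lean on these libraries where they do the work, as an engineer would, in place of code of your own. Each camera call takes 0.05 s, during which the arm holds its last target. There are 200 camera calls.

### The job

Inspect the mirror: seat its flat aluminium carrier fully home and flat on the two pins of the inspection base, wide hole over the thick pin, without forcing it or touching the mirror's face, and let go of it. Then take the loupe by its handle and hold it level in the air, lens centred over the mirror and at the focal height marked by the orange collar on the base's post, without bumping the carrier, shifting the collar or disturbing the other things on the table. Finish while holding the loupe there; do not put it down.

Things in the scene. Friction and masses are not known exactly. Their poses are not given: they have to be found in the camera images.
- inspection_base: inspection base, screwed down: an aluminium foot plate (170 x 80 x 10 mm, x -63 to +107) with a dark block on it (104 x 36 mm, top 28 mm above the table) with two upright steel pins; at x = +85 mm a bright post, 12.7 mm thick, top 138 mm above the table. Origin on the table under the block's middle, z up, +x from the thin to the thick pin and the post
- seat (a point): middle of the top of the base's dark block, 28 mm above the table, where the middle of the carrier's underside comes to lie; axes as the base's
- thick_pin (a point): foot of the thick pin at the block's top, 38 mm along base +x from the seat: 10 mm diameter, 19 mm tall, the last 6 mm tapered to 4.5 mm
- thin_pin (a point): foot of the thin pin at the block's top, 38 mm along base -x from the seat: 7 mm diameter, 19 mm tall, the last 6 mm tapered to 3.2 mm
- collar_mark (a point): mid-height of the orange collar (23 mm diameter, 10 mm tall, with a small clamping screw) round the post; its height, 92 to 120 mm above the table, is set afresh each time and is the height at which the middle of the lens is to be held. The collar is clamped and slips only above about 25 N
- card_folder: flat dark card folder, 90 x 120 x 8 mm, fixed on the table, on which the carrier lies at the start; origin at its underside centre, long side along its y. Just behind it stands the tall oscilloscope (about 290 mm high, fixed), its nearest corner at x = 0.54, y = -0.12 m, its side running from there to x = 0.64, y = -0.53 m: carry things round that corner
- carrier: flat bright aluminium mirror carrier, 100 x 50 x 12 mm (x, y, z), 0.15 kg, a round mirror in its middle in a black ring 35 mm across, 15.5 mm high, a through hole at either end, an orange dot at the wide-hole end (+x). Origin: centre of its underside. Take it from above across its 50 mm width (y). It starts within 0.7 rad of the base's direction, same way round
- wide_hole (a point): mouth of the carrier's wide hole (12 mm diameter) at the underside, 38 mm along carrier +x from the middle
- narrow_hole (a point): mouth of the carrier's narrow hole (9 mm diameter) at the underside, 38 mm along carrier -x from the middle
- mirror: the round blue-grey mirror fixed in the carrier, 21 mm of it showing inside its black ring, its face 1.5 mm below the rim of the ring; it must not be touched
- mirror_face (a point): centre of the mirror's face, 14 mm above the carrier's underside, so 42 mm above the table once seated
- loupe: hand loupe lying flat on the table, 0.09 kg: grey handle of square section 16 x 16 mm (x from -51 to +35 mm), a short neck, and a black ring 52 mm across and 16 mm tall with the glass lens. Origin at the underside of the handle at the place to grip, near the centre of mass; +x from the handle to the lens, z up, square to the lens
- loupe_grip (a point): middle of the handle at the place to grip, 8 mm above the loupe's underside; pinch across the 16 mm width (loupe y)
- loupe_lens (a point): centre of the lens, 74 mm along loupe +x from the grip and 8 mm above the loupe's underside
- dropper: brown dropper bottle, 102 mm tall, standing loose behind the base; bystander
- tissues: pale blue packet of lens tissues, 64 x 90 x 12 mm, lying loose behind the base; bystander
- forceps: tweezers, 122 mm long, lying loose at the right; bystander
- tub: blue tub of screws, 51 mm across, 28 mm tall, loose at the right; bystander
Not all that is in view belongs to the job. Leave any turquoise look-alike of the carrier alone.

How it is judged:
On the way:
1. the carrier is fully home on both pins of the base and let go (horizontal distance between wide_hole and thick_pin below 0.003 m and horizontal distance between narrow_hole and thin_pin below 0.003 m and distance between wide_hole and thick_pin below 0.0035 m and distance between narrow_hole and thin_pin below 0.0035 m and angle between carrier's own z axis and vertical below 0.03 rad and contact force between each of the arm, the fingers and carrier below 0.05 N), for 0.2 s.
At the end, for the whole second after the job is handed in: carrier home on both pins (holes within 3.5 mm of the pin feet, tilt under 0.03 rad); loupe held still in the air by the fingers, touching neither base nor carrier: lens within 8 mm sideways of the mirror's centre, within 5 mm of the collar's mid-height, tilt under 0.09 rad (distance between wide_hole and thick_pin below 0.0035 m and distance between narrow_hole and thin_pin below 0.0035 m and angle between carrier's own z axis and vertical below 0.03 rad and horizontal distance between loupe_lens and mirror_face below 0.008 m and z of loupe_lens in the frame of collar_mark between -0.005 and 0.005 m and angle between loupe's own z axis and vertical below 0.09 rad and contact force between the fingers and loupe above 1 N and contact force between loupe and inspection_base below 0.05 N and contact force between loupe and carrier below 0.05 N and linear speed of loupe below 0.02 m/s and angular speed of loupe below 0.15 rad/s); the arm keeps its last pose, push and grip.
It fails at once if the carrier is forced or dropped onto the base (over 40 N) (contact force between carrier and inspection_base above 40 N).
It fails at once if the mirror's face is touched by the fingers (contact force between the fingers and mirror above 0.2 N).
It fails at once if the loupe bumps the carrier or the mirror (contact force between loupe and carrier above 1 N).
It fails at once if the collar is shifted by more than 2 mm (distance of collar_mark from where it was at the start of the episode above 0.002 m).
It fails at once if a loose bystander is shifted by more than 20 mm (distance of any of dropper, tissues, forceps, tub from where it was at the start of the episode above 0.02 m).
It also fails if it takes over 72 s, if anything falls off the work surface, if the arm or the gripper's body presses on something with over 40 N, if the wrist force passes 120 N, or if a joint passes its speed limit or range.

## Working session

There is one attempt and no reset: what is moved stays moved. The work goes in short steps, Python scripts to look and compute and a tool call to move; the robot and the scene stay as the last step left them, time stands still between calls to the robot, and variables do not carry over. Pictures are saved under pics/ and viewed, at most 10 in all, crops included, and the job is handed in when it is done.

```bash
mkdir -p pics; ls; python3 - <<'E'
from rig import *
import cv2
for n in("top","side"):
    m=camera_model(n);print(n,m)
    cv2.imwrite(f"pics/{n}0.png",camera(n)[:,:,::-1])
s=sense();print(s)
E
```

```text
pics
top {'vertical_fov': 56.391657537252016, 'cx': 317.888267838386, 'cy': 241.93617476349843, 'cam_to_world': array([[-0.0098626 , -0.99046581,  0.13740526,  0.42645257],
       [-0.99994442,  0.00925682, -0.00504707, -0.21144466],
       [ 0.00372701, -0.1374474 , -0.99050205,  1.35411144],
       [ 0.        ,  0.        ,  0.        ,  1.        ]])}
side {'vertical_fov': 51.98455982490041, 'cx': 314.3323269798203, 'cy': 235.68650716839326, 'cam_to_world': array([[ 0.84709533, -0.24638062,  0.470878  ,  0.00642278],
       [-0.531041  , -0.35805568,  0.76797889, -1.17524107],
       [-0.02061457, -0.90060686, -0.43414551,  0.60790206],
       [ 0.        ,  0.        ,  0.        ,  1.        ]])}
{'clock': 0.1, 'joint_pos': array([-1.26960196e+00,  3.00420686e-01,  1.52149303e+00,  1.69595280e-06,
        1.32068895e+00, -6.66169149e-02]), 'joint_velocities': array([ 0.00094391, -0.00196227, -0.00172532, -0.00052192, -0.00051688,
        0.00019394]), 'tau': array([ 1.17676507e-03, -5.32645547e+01, -3.53283548e+01,  7.09357113e-02,
        2.34822108e-02, -3.42755345e-05]), 'position': array([ 0.19768858, -0.51300559,  0.20495123]), 'ee_rot': array([ 9.83136879e-01,  1.82870509e-01, -5.82797940e-05, -5.01631132e-04]), 'ft_force': array([-0.23686637, -0.53866799, -0.13957301]), 'moment': array([-0.00948929,  0.02337222, -0.02763467]), 'grip_force': 0.0, 'opening': 0.09405497155130287}
```

View pics/top0.png

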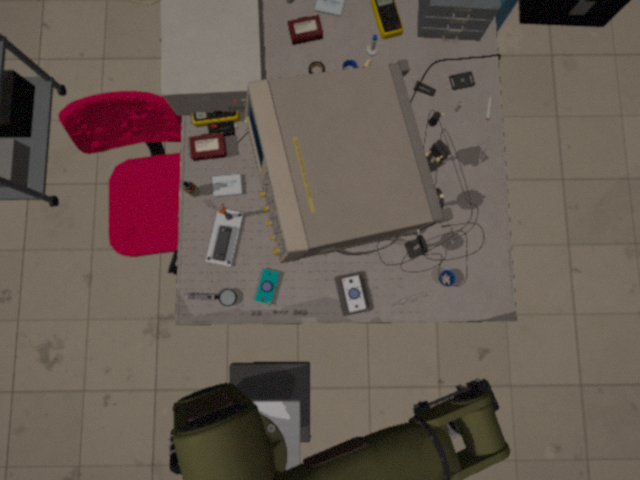

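View pics/side0.png

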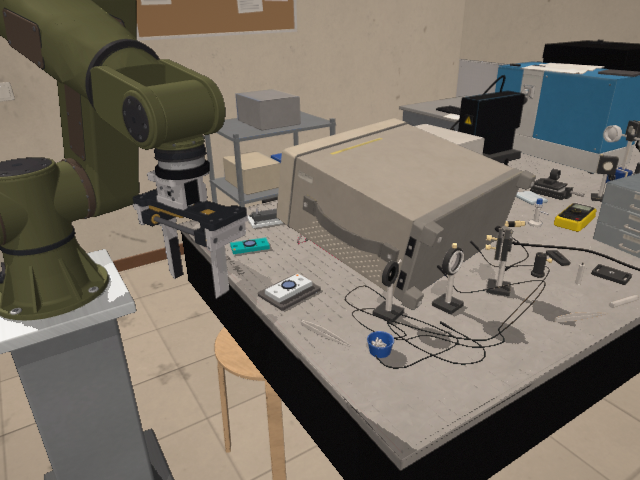

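The top picture shows the carrier on its folder at about (354,293), the look-alike at (267,286), and the loupe with its lens at (228,297) and handle at (203,296). The base is at (224,238) with its post near (226,212), the dropper at (190,187), the tissues at (227,184) and the tub at (447,278). The side picture shows the carrier at (290,287) with the gripper above and to its left.

```bash
cat > h.py <<'E'
from rig import *
import numpy as np, cv2
from scipy.spatial.transform import Rotation as R
np.set_printoptions(precision=4,suppress=True)
def ray(m,p):
    f=240/np.tan(np.radians(m["vertical_fov"]/2)); T=np.array(m["cam_to_world"])
    d=T[:3,:3]@np.array([(p[0]-m["cx"])/f,(p[1]-m["cy"])/f,1]); return T[:3,3],d/np.linalg.norm(d)
def plane(m,p,z):
    o,d=ray(m,p); return o+d*(z-o[2])/d[2]
def tri(*mp):
    A=0;b=0
    for m,p in mp:
        o,d=ray(m,p); P=np.eye(3)-np.outer(d,d); A=A+P; b=b+P@o
    return np.linalg.solve(A,b)
def proj(m,X):
    f=240/np.tan(np.radians(m["vertical_fov"]/2)); T=np.array(m["cam_to_world"])
    c=T[:3,:3].T@(np.array(X)-T[:3,3]); return c[:2]/c[2]*f+[m["cx"],m["cy"]]
def rel(pos,yaw=None):
    "tool-frame shift to world TCP pos; tool y axis direction yaw (mod pi)"
    s=sense(); r=R.from_quat(s["ee_rot"]); M=r.as_matrix()
    print("shift tool",M.T@(np.array(pos)-s["position"]),"tool y yaw",np.arctan2(M[1,1],M[0,1]),"tilt",np.arccos(-M[2,2]))
    if yaw is not None:
        d=(yaw-np.arctan2(M[1,1],M[0,1])+np.pi/2)%np.pi-np.pi/2
        print("rz tool",-d)
E
python3 - <<'E'
from h import *
m=camera_model("top")
for n,p,z in [("carrier",(354,293),.022),("look",(267,286),.02),("lens",(228,297),.008),("handle",(203,296),.008),("base",(224,240),.03),("thin end",(217,262),.01),("post",(226,212),.13),("dropper",(190,187),.1),("tiss",(227,184),.012),("forceps",(410,297),0),("tub",(447,278),.02)]:
    print(n,plane(m,p,z))
w=camera_model("wrist");s=sense()
M=R.from_quat(s["ee_rot"]).as_matrix();T=w["cam_to_world"]
print(w["vertical_fov"],"cam in tool",M.T@(T[:3,3]-s["position"]),"\n",M.T@T[:3,:3]); print("tool\n",M)
E
```

```text
carrier [ 0.4578 -0.3236  0.022 ]
look [ 0.481 -0.066  0.02 ]
lens [0.4499 0.0514 0.008 ]
handle [0.4536 0.126  0.008 ]
base [0.6186 0.062  0.03  ]
thin end [0.5548 0.086  0.01  ]
post [0.6828 0.0373 0.13  ]
dropper [0.7633 0.1481 0.1   ]
tiss [0.7954 0.0598 0.012 ]
forceps [ 0.4447 -0.4935  0.    ]
tub [ 0.4995 -0.6017  0.02  ]
60.33244021028423 cam in tool [ 0.0788 -0.0001 -0.1784] 
 [[-0.0008 -0.9626 -0.2709]
 [ 1.     -0.0009  0.0002]
 [-0.0004 -0.2709  0.9626]]
tool
 [[ 0.9331  0.3596 -0.0003]
 [ 0.3596 -0.9331  0.001 ]
 [ 0.0001 -0.001  -1.    ]]
```

Units first: shifts go in shares of 0.8 m and turns go in shares of pi rad. So 0.039 m / 0.8 = 0.0488, -0.0105 m / 0.8 = -0.0131, 0.02 rad / 3.1416 = 0.0064.

Call:
{"method": "send_path", "body": {"increments": [{"x":0.0488, "y":-0.0131, "wz":0.0064}, {"x":0.0488, "y":-0.0131, "wz":0.0064}, {"x":0.0488, "y":-0.0131, "wz":0.0064}, {"x":0.0488, "y":-0.0131, "wz":0.0064}, {"x":0.045, "y":-0.0131, "wz":0.0064}, {"x":0.045, "y":-0.0131, "wz":0.0064}, {"x":0.045, "y":-0.0131, "wz":0.0064}, {"x":0.025, "y":-0.0131, "wz":0.0064}, {}, {}]}}

```text
clock: 0.93
position: [0.4443, -0.3475, 0.205]
ee_rot: [0.994, 0.105, -0.0, -0.0]
ft_force: [-1.4, -0.5, -0.5]
opening: 0.094
grip_force: 0.0
```

```bash
cat > snap.py <<'E'
import sys,pickle
from h import *
n=sys.argv[1]; s=sense(); m=camera_model("wrist"); im=camera("wrist")[:,:,::-1]
pickle.dump(m,open(f"pics/{n}.pkl","wb")); cv2.imwrite(f"pics/{n}.png",im); print(s["position"],s["ee_rot"])
E
python3 snap.py w1
```

```text
[ 0.4443 -0.3475  0.205 ] [ 0.9945  0.1048 -0.0003 -0.0003]
```

View pics/w1.png

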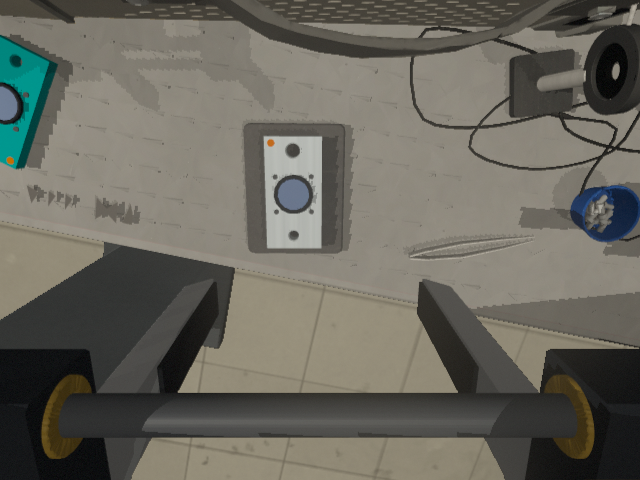

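The wrist picture shows the carrier with its orange dot at (271,143), the wide hole at (292,150), the narrow hole at (293,236) and the mirror at (293,194).

```bash
python3 - <<'E'
from h import *
import pickle
m=pickle.load(open("pics/w1.pkl","rb"))
W=plane(m,(292.3,150),.02);N=plane(m,(293,236),.02);print(W,N,np.linalg.norm(W-N),(W+N)/2)
for z in (.016,.02,.024):
  W=plane(m,(292.3,150),z);N=plane(m,(293,236),z);print(z,np.linalg.norm(W-N))
y=np.arctan2(*(W-N)[1::-1]);print("yaw",y)
C=(W+N)/2; rel([C[0],C[1],.13],y+np.pi/2)
E
```

```text
[ 0.4949 -0.3146  0.02  ] [ 0.4196 -0.3299  0.02  ] 0.07681690226046288 [ 0.4573 -0.3223  0.02  ]
0.016 0.07766271629635073
0.02 0.07681690226046288
0.024 0.07597108822457502
yaw 0.20111818928358208
shift tool [ 0.0195 -0.0223  0.0751] tool y yaw -1.3620640460390385 tilt 0.0007461079273126681
rz tool 0.007614091472276208
```

To row units: 0.025 m / 0.8 = 0.0313, -0.008 m / 0.8 = -0.01, 0.0076 rad / 3.1416 = 0.0024.

Call:
{"method": "send_path", "body": {"increments": [{"x":0.0088, "y":-0.01, "z":0.0313, "wz":0.0024}, {"x":0.0081, "y":-0.01, "z":0.0313}, {"x":0.0075, "y":-0.0079, "z":0.0313}, {}, {}]}}

```text
clock: 1.4
position: [0.4576, -0.323, 0.1303]
ee_rot: [0.995, 0.1, -0.001, -0.001]
ft_force: [-0.8, -0.3, 0.2]
opening: 0.0939
grip_force: 0.0
```

```bash
python3 snap.py w2
python3 - <<'E'
import cv2; im=cv2.imread("pics/w2.png"); cv2.imwrite("pics/w2c.png",cv2.resize(im[100:360,170:470],None,fx=2.5,fy=2.3*2.5/2.3)[:600]); print(im.shape)
E
```

```text
[ 0.4576 -0.323   0.1303] [ 0.995   0.0997 -0.0007 -0.0006]
(480, 640, 3)
```

View pics/w2c.png

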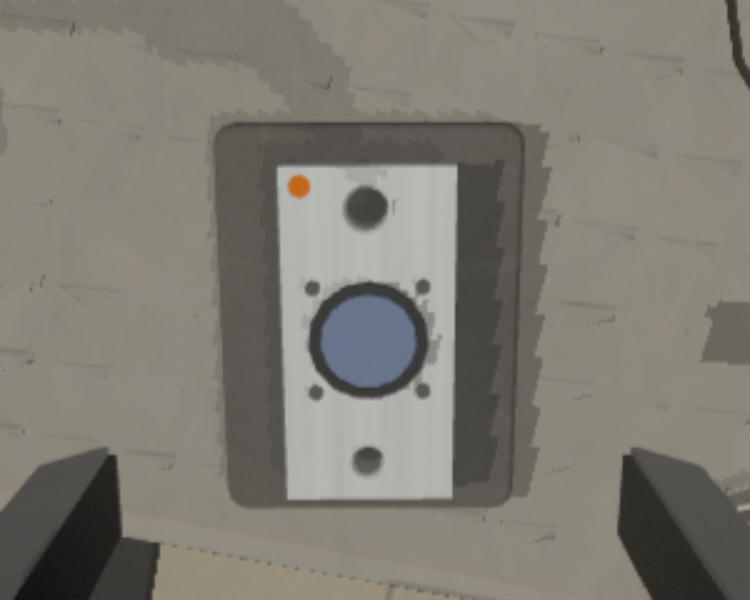

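The close-up shows the carrier's wide hole at full-frame (316.4,183.2), the narrow hole at (317.2,284.2) and the mirror at (317.2,236).

```bash
python3 - <<'E'
from h import *
import pickle
a=pickle.load(open("pics/w1.pkl","rb"));b=pickle.load(open("pics/w2.pkl","rb"))
W=tri((a,(292.3,150)),(b,(316.4,183.2)));N=tri((a,(293,236)),(b,(317.2,284.2)));print("tri",W,N)
W=plane(b,(316.4,183.2),.02);N=plane(b,(317.2,284.2),.02);print(W,N,np.linalg.norm(W-N))
y=np.arctan2(*(W-N)[1::-1]);print("yaw",y)
C=(W+N)/2; print(C); rel([C[0],C[1],.011],y+np.pi/2)
E
```

```text
tri [ 0.495  -0.3146  0.0212] [ 0.4185 -0.3302  0.0152]
[ 0.4948 -0.3147  0.02  ] [ 0.4207 -0.3302  0.02  ] 0.07573563270886734
yaw 0.20618840243866526
[ 0.4577 -0.3224  0.02  ]
shift tool [-0.0002 -0.0013  0.1206] tool y yaw -1.3713376984240955 tilt 0.0007295222424278592
rz tool -0.006729774067864014
```

To row units: 0.03 m / 0.8 = 0.0375, 0.02 m / 0.8 = 0.025, -0.0067 rad / 3.1416 = -0.0021.

Call:
{"method": "send_path", "body": {"increments": [{"y":-0.0016, "z":0.0375, "wz":-0.0021}, {"z":0.0375}, {"z":0.0375}, {"z":0.025}, {"z":0.0119}, {}], "jaw": 0.075}}

```text
clock: 1.95
position: [0.4578, -0.3218, 0.0106]
ee_rot: [0.995, 0.103, -0.0, -0.0]
ft_force: [0.2, -0.6, 0.5]
opening: 0.075
grip_force: 0.0
```

Call:
{"method": "send_path", "body": {"increments": [{}, {}, {}, {}, {}, {}], "jaw": 0.04, "grip_force": 20}}

```text
clock: 2.45
position: [0.4587, -0.3216, 0.0121]
ee_rot: [0.995, 0.103, 0.001, 0.001]
ft_force: [-1.9, 0.5, 7.7]
opening: 0.0495
grip_force: 20.0
```

To row units: -0.035 m / 0.8 = -0.0438, -0.03 m / 0.8 = -0.0375.

Call:
{"method": "send_path", "body": {"increments": [{"z":-0.025}, {"z":-0.0375}, {"x":-0.0125, "y":-0.0025, "z":-0.0438}, {"x":-0.025, "y":-0.005, "z":-0.0438}, {"x":-0.025, "y":-0.005, "z":-0.0438}, {"x":-0.025, "y":-0.005, "z":-0.0375}]}}

```text
clock: 2.95
position: [0.386, -0.3216, 0.1983]
ee_rot: [0.995, 0.104, 0.0, 0.001]
ft_force: [1.6, -0.4, -1.0]
opening: 0.0496
grip_force: 20.0
```

```bash
python3 -c "
from h import *
s=sense();M=R.from_quat(s['ee_rot']).as_matrix()
print(M.T@(np.array([.41,.09,.2])-s['position']),M.T@(np.array([.12,0,0])))"
```

```text
[ 0.1082 -0.3979 -0.002 ] [0.1174 0.0247 0.0001]
```

To row units: -0.039 m / 0.8 = -0.0488, 0.012 m / 0.8 = 0.015.

Call:
{"method": "send_path", "body": {"increments": [{"x":0.01, "y":-0.0488}, {"x":0.01, "y":-0.0488}, {"x":0.01, "y":-0.0488}, {"x":0.0125, "y":-0.0488}, {"x":0.0125, "y":-0.0488}, {"x":0.0125, "y":-0.0488}, {"x":0.015, "y":-0.0488}, {"x":0.015, "y":-0.0488}, {"x":0.015, "y":-0.0488}, {"x":0.015, "y":-0.0488}]}}

```text
clock: 3.78
position: [0.4061, 0.0829, 0.1964]
ee_rot: [0.995, 0.103, 0.0, 0.0]
ft_force: [1.5, -0.7, -0.8]
opening: 0.0498
grip_force: 20.0
```

Call:
{"method": "send_path", "body": {"increments": [{"x":0.025, "y":0.005, "wz":0.0363}, {"x":0.025, "y":0.005, "wz":0.0363}, {"x":0.025, "y":0.0075, "wz":0.0363}, {"x":0.025, "y":-0.01, "wz":0.0363}, {"x":0.025, "y":-0.0125, "wz":0.0363}, {}, {}]}}

```text
clock: 4.37
position: [0.5099, 0.0825, 0.1955]
ee_rot: [0.984, -0.18, -0.001, 0.0]
ft_force: [-0.2, -0.4, -0.6]
opening: 0.0495
grip_force: 20.0
```

```bash
python3 snap.py w3
```

```text
[0.5099 0.0825 0.1955] [ 0.9837 -0.1798 -0.0005  0.0001]
```

View pics/w3.png

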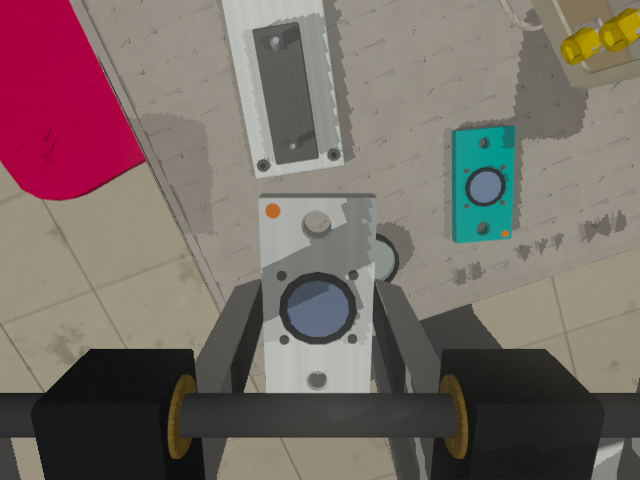

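The carrier hangs level in the fingers, its wide hole at (317,224) and narrow hole at (317,380). The base block is ahead, with the thin pin near (293,146) and the thick pin near (277,42).

```bash
python3 - <<'E'
from h import *
import pickle
m=pickle.load(open("pics/w3.pkl","rb"))
N=plane(m,(293,145),.045);W=plane(m,(277,41),.045);print(N,W,np.linalg.norm(N-W),(N+W)/2)
y=np.arctan2(*(W-N)[1::-1]);print("yaw",y)
C=(W+N)/2-.09*np.array([np.cos(y),np.sin(y),0]);C[2]=.2;print(C);rel(C,y+np.pi/2)
for z in(.165,.195,.2,.205):
  a=plane(m,(317,224),z);b=plane(m,(317,380),z);print(z,np.linalg.norm(a-b))
E
```

```text
[0.5748 0.078  0.045 ] [0.6477 0.0615 0.045 ] 0.07470464919277904 [0.6112 0.0697 0.045 ]
yaw -0.22171348145205588
[0.5234 0.0895 0.2   ]
shift tool [ 0.0107 -0.0116 -0.0043] tool y yaw -1.9315899342479872 tilt 0.0009510437724173179
rz tool -0.13908012600103525
0.165 0.0932295942967035
0.195 0.07983441590432391
0.2 0.07760188617226069
0.205 0.07536935644019731
```

To row units: 0.013 m / 0.8 = 0.0163, -0.007 m / 0.8 = -0.0088, -0.07 rad / 3.1416 = -0.0223.

Call:
{"method": "send_path", "body": {"increments": [{"x":0.0163, "y":-0.0075, "wz":-0.0223}, {"x":0.0163, "y":-0.0088, "wz":-0.022}, {}, {}, {}]}}

```text
clock: 4.83
position: [0.5377, 0.0863, 0.196]
ee_rot: [0.994, -0.112, -0.0, 0.0]
ft_force: [0.6, -0.4, -1.8]
opening: 0.0497
grip_force: 20.0
```

```bash
python3 snap.py w4
python3 - <<'E'
import cv2; im=cv2.imread("pics/w4.png"); cv2.imwrite("pics/w4c.png",cv2.resize(im[0:240,200:440],None,fx=2.5,fy=2.5,interpolation=cv2.INTER_CUBIC))
E
```

```text
[0.5377 0.0863 0.196 ] [ 0.9937 -0.1122 -0.0002  0.    ]
```

View pics/w4c.png

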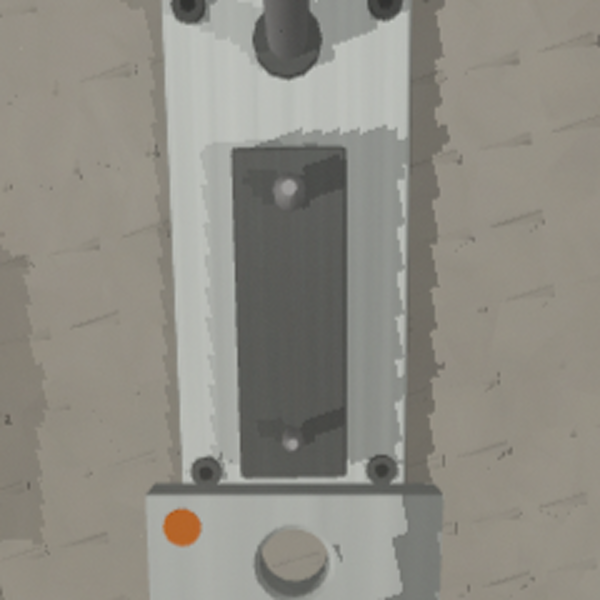

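The close-up shows, in full-frame pixels, the thick pin's top at (315.6,73.6) and the thin pin's top at (316.4,176.4). The block's corners are at (292.8,59.2), (338.8,59.2), (338.8,190) and (296.4,190.4).

```bash
python3 - <<'E'
from h import *
import pickle
m=pickle.load(open("pics/w4.pkl","rb"));a=pickle.load(open("pics/w3.pkl","rb"))
W=plane(m,(315.6,73.6),.047);N=plane(m,(316.4,176.4),.047)
def rep(n,W,N):
  y=np.arctan2(*(W-N)[1::-1]);print(n,(W+N)/2,"L",np.linalg.norm(W-N),"yaw",y);return (W+N)/2,y
C,y=rep("pins",W,N)
c=[plane(m,p,.028) for p in [(292.8,59.2),(338.8,59.2),(338.8,190),(296.4,190.4)]]
rep("block",(c[0]+c[1])/2,(c[2]+c[3])/2);print("width",np.linalg.norm(c[0]-c[1]),np.linalg.norm(c[2]-c[3]))
# carrier in hand (w3)
q=R.from_quat([0.9837,-0.1798,-0.0005,0.0001]).as_matrix();p=np.array([.5099,.0825,.1955])
for z in (.2,.203,.206):
  w=q.T@(plane(a,(317,224),z)-p);n=q.T@(plane(a,(317,380),z)-p);print(z,"hand",w,n,(w+n)/2,np.linalg.norm(w-n))
rel([C[0],C[1],.1],y+np.pi/2)
print(tri((a,(293,144.5)),(m,(316.4,176.4))),tri((a,(276.5,40.5)),(m,(315.6,73.6))))
E
```

```text
pins [0.6121 0.0701 0.047 ] L 0.07578843704020949 yaw -0.21858712190194454
block [0.6113 0.0697 0.028 ] L 0.1022196742615424 yaw -0.2119668903883482
width 0.035704153175884094 0.03575388313108478
0.2 hand [ 0.0367 -0.0001 -0.0045] [-0.0409 -0.0002 -0.0045] [-0.0021 -0.0002 -0.0045] 0.07760188617226069
0.203 hand [ 0.0374 -0.0001 -0.0075] [-0.0388 -0.0002 -0.0075] [-0.0007 -0.0002 -0.0075] 0.07626236833302263
0.206 hand [ 0.0382 -0.0001 -0.0105] [-0.0368 -0.0002 -0.0105] [ 0.0007 -0.0002 -0.0105] 0.07492285049378472
shift tool [ 0.0761 -0.0008  0.0961] tool y yaw -1.795707980526792 tilt 0.00014364096601558515
rz tool -0.006324531829950963
[0.575  0.0781 0.0448] [0.6505 0.0618 0.0332]
```

To row units: 0.03 m / 0.8 = 0.0375, 0.027 m / 0.8 = 0.0338, -0.008 rad / 3.1416 = -0.0025.

Call:
{"method": "send_path", "body": {"increments": [{"x":0.025, "z":0.0125, "wz":-0.0025}, {"x":0.0375, "z":0.0313}, {"x":0.0338, "y":-0.0008, "z":0.0375}, {"z":0.0375}, {"z":0.0375}, {"z":0.0063}, {}, {}]}}

```text
clock: 5.55
position: [0.6143, 0.0704, 0.0679]
ee_rot: [0.994, -0.108, 0.001, -0.0]
ft_force: [0.8, 0.7, -0.2]
opening: 0.0497
grip_force: 20.0
```

```bash
python3 -c "
from h import *
rel([.6121+.0007*.977,.0701-.0007*.216,.052],-.2165+np.pi/2)"
```

```text
shift tool [-0.0015  0.0007  0.0159] tool y yaw -1.787028399951574 tilt 0.0018137023661424152
rz tool 0.00026792684332299643
```

To row units: 0.004 m / 0.8 = 0.005, -0.0015 m / 0.8 = -0.0019.

Call:
{"method": "send_path", "body": {"increments": [{"x":-0.0019, "y":0.0009, "z":0.0038}, {"z":0.005}, {"z":0.005}, {"z":0.005}, {"z":0.0025}, {}]}}

```text
clock: 6.05
position: [0.6121, 0.0699, 0.0484]
ee_rot: [0.994, -0.108, -0.0, 0.0]
ft_force: [-0.3, 0.3, -1.0]
opening: 0.0498
grip_force: 20.0
```

Call:
{"method": "send_path", "body": {"increments": [{"z":0.0025}, {"z":0.0025}, {"z":0.0013}, {}]}}

```text
clock: 6.38
position: [0.6122, 0.0699, 0.0437]
ee_rot: [0.994, -0.108, -0.0, 0.0]
ft_force: [0.6, -1.0, -1.6]
opening: 0.0498
grip_force: 20.0
```

```bash
python3 snap.py w5
```

```text
[0.6122 0.0699 0.0437] [ 0.9942 -0.1079 -0.0002  0.    ]
```

View pics/w5.png

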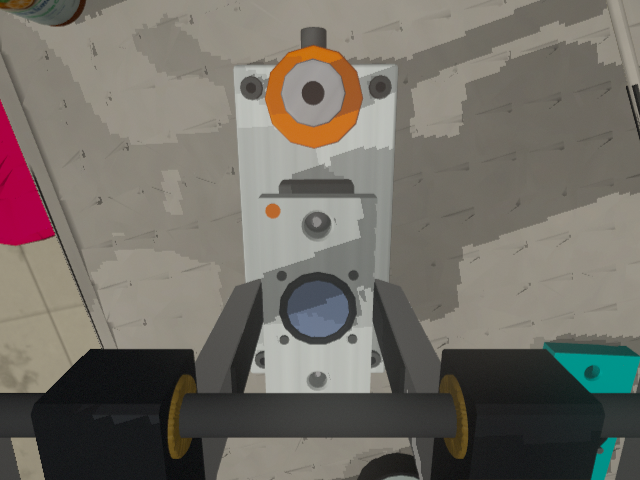

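Both pins are inside their holes, with the tips visible at (317,222) and (317,378). The collar's ring surrounds the post top at (314,93). I'll go on lowering.

To row units: 0.002 m / 0.8 = 0.0025, 0.001 m / 0.8 = 0.0013.

Call:
{"method": "send_path", "body": {"increments": [{"z":0.0025}, {"z":0.0025}, {"z":0.0025}, {"z":0.0013}, {}]}}

```text
clock: 6.85
position: [0.6121, 0.0699, 0.0366]
ee_rot: [0.994, -0.108, -0.0, 0.0]
ft_force: [0.5, 0.8, -1.1]
opening: 0.0496
grip_force: 20.0
```

Call:
{"method": "send_path", "body": {"increments": [{"z":0.0013}, {"z":0.0013}, {"z":0.0013}, {}]}}

```text
clock: 7.18
position: [0.6122, 0.0699, 0.0337]
ee_rot: [0.994, -0.108, -0.0, 0.0]
ft_force: [-0.2, 0.2, -1.8]
opening: 0.0495
grip_force: 20.0
```

To row units: 0.0006 m / 0.8 = 0.0008.

Call:
{"method": "send_path", "body": {"increments": [{"z":0.0008}, {"z":0.0008}, {}, {}]}}

```text
clock: 7.52
position: [0.6123, 0.0699, 0.0327]
ee_rot: [0.994, -0.108, -0.0, 0.0]
ft_force: [-0.4, 0.5, -0.7]
opening: 0.0499
grip_force: 20.0
```

Call:
{"method": "send_path", "body": {"increments": [{"z":0.0008}, {}, {}]}}

```text
clock: 7.77
position: [0.6123, 0.0699, 0.0321]
ee_rot: [0.994, -0.108, 0.0, -0.0]
ft_force: [0.5, 0.8, -0.6]
opening: 0.0496
grip_force: 20.0
```

Call:
{"method": "send_path", "body": {"increments": [{"z":0.0008}, {"z":0.0008}, {}]}}

```text
clock: 8.02
position: [0.6124, 0.07, 0.0321]
ee_rot: [0.994, -0.108, 0.0, 0.0]
ft_force: [-6.1, 0.4, 11.0]
opening: 0.0498
grip_force: 20.0
```

Call:
{"method": "send_path", "body": {"increments": [{"z":0.0008}, {}, {}]}}

```text
clock: 8.27
position: [0.6124, 0.0699, 0.0321]
ee_rot: [0.994, -0.108, 0.0, 0.0]
ft_force: [-9.0, -0.1, 16.7]
opening: 0.0497
grip_force: 20.0
```

To row units: -0.0009 m / 0.8 = -0.0011.

Call:
{"method": "send_path", "body": {"increments": [{"z":-0.0011}, {"z":-0.0011}, {}]}}

```text
clock: 8.52
position: [0.6123, 0.0699, 0.0322]
ee_rot: [0.994, -0.108, 0.0, -0.0]
ft_force: [-0.3, 0.4, -1.3]
opening: 0.0499
grip_force: 20.0
```

Call:
{"method": "send_path", "body": {"increments": [{}, {}, {}, {}], "jaw": 0.075}}

```text
clock: 8.85
position: [0.6123, 0.0699, 0.0321]
ee_rot: [0.994, -0.108, -0.0, 0.0]
ft_force: [0.1, -0.1, -0.6]
opening: 0.0731
grip_force: 0.0
```

Call:
{"method": "send_path", "body": {"increments": [{"z":-0.0125}, {"z":-0.025}, {"z":-0.0375}, {"z":-0.05}, {"z":-0.0438}, {}, {}]}}

```text
clock: 9.43
position: [0.6131, 0.07, 0.1699]
ee_rot: [0.994, -0.108, 0.002, -0.0]
ft_force: [-0.3, -0.1, 0.2]
opening: 0.0747
grip_force: 0.0
```

```bash
python3 snap.py w6
```

```text
[0.6131 0.07   0.1699] [ 0.9942 -0.1078  0.0022 -0.0004]
```

View pics/w6.png

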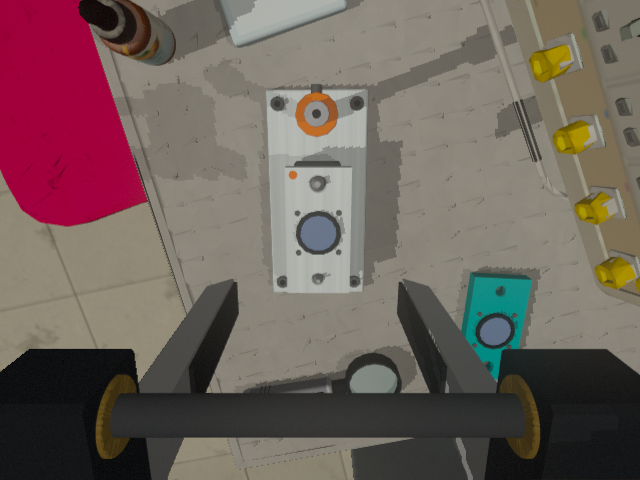

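The carrier looks seated: the pins stand through its holes at (318,183) and (318,278), and the mirror is at (318.5,232). The loupe is below, ring at (373,377). Next I'll work out the collar height from the orange outlines in the last two views.

```bash
cat > col.py <<'E'
import pickle,sys
from h import *
from scipy.optimize import least_squares
def mask(n):
    im=cv2.cvtColor(cv2.imread(f"pics/{n}.png"),cv2.COLOR_BGR2HSV); k=cv2.inRange(im,(5,140,70),(18,255,255))
    c=max(cv2.findContours(k,cv2.RETR_EXTERNAL,cv2.CHAIN_APPROX_NONE)[0],key=cv2.contourArea)
    return cv2.convexHull(c)[:,0,:]
t=np.linspace(0,2*np.pi,73)
def bb(P): return np.r_[P.min(0),P.max(0)]
def model(m,x):
    P=np.array([proj(m,[x[0]+.0115*np.cos(a),x[1]+.0115*np.sin(a),x[2]+d]) for d in(-.005,.005) for a in t]); return bb(P)
V=[(pickle.load(open(f"pics/{n}.pkl","rb")),bb(mask(n).astype(float))) for n in sys.argv[1:]]
s=least_squares(lambda x:np.concatenate([model(m,x)-b-[-.5,-.5,.5,.5] for m,b in V]),[.695,.052,.106],x_scale=.01)
print("collar",s.x,"res",s.fun)
E
python3 col.py w5 w6; python3 col.py w5;python3 col.py w6
python3 - <<'E'
from h import *
import pickle
m=pickle.load(open("pics/w6.pkl","rb"))
print("mirror",plane(m,(318.5,232),.0425),"post exp",[.6121+.085*np.cos(.2165),.0701-.085*np.sin(.2165)])
W=plane(m,(318,183),.047);N=plane(m,(318,278),.047);print("pins",(W+N)/2,np.linalg.norm(W-N))
c=plane(m,(373,377),.014);print("lens",c)
s=sense();M=R.from_quat(s["ee_rot"]).as_matrix();print(M.T@(np.array([.43,.10,.2])-s["position"]))
E
```

```text
collar [0.695  0.0528 0.1138] res [-0.0346  0.1863  0.1608 -0.2532 -0.2242 -0.4731 -0.0597  0.6071]
collar [0.695  0.0528 0.1139] res [-0.1616  0.1485  0.1616 -0.1582]
collar [0.6951 0.0527 0.1104] res [ 0.2274 -0.2148 -0.2274  0.2208]
mirror [0.6121 0.0694 0.0425] post exp [np.float64(0.6951156982973254), np.float64(0.05184092455222781)]
pins [0.6133 0.0695 0.047 ] 0.07389128073872273
lens [0.4586 0.0514 0.014 ]
[-0.1845  0.0097 -0.0324]
```

To row units: -0.04 m / 0.8 = -0.05, -0.03 m / 0.8 = -0.0375.

Call:
{"method": "send_path", "body": {"increments": [{"x":-0.0375, "y":0.0013, "z":-0.0125}, {"x":-0.05, "y":0.0025, "z":-0.0125}, {"x":-0.05, "y":0.0025, "z":-0.0125}, {"x":-0.05, "y":0.0025}, {"x":-0.05, "y":0.0025}, {"x":-0.025, "y":0.0025}, {}, {}, {}]}}

```text
clock: 10.23
position: [0.4052, 0.1041, 0.1967]
ee_rot: [0.994, -0.108, -0.0, 0.0]
ft_force: [-1.2, 0.2, -0.8]
opening: 0.0751
grip_force: 0.0
```

```bash
python3 snap.py w7; python3 - <<'E'
import cv2; im=cv2.imread("pics/w7.png"); cv2.imwrite("pics/w7c.png",cv2.resize(im[100:340,190:510],None,fx=2.5,fy=2.5,interpolation=cv2.INTER_CUBIC))
E
```

```text
[0.4052 0.1041 0.1967] [ 0.9942 -0.1079 -0.0003  0.0001]
```

View pics/w7c.png

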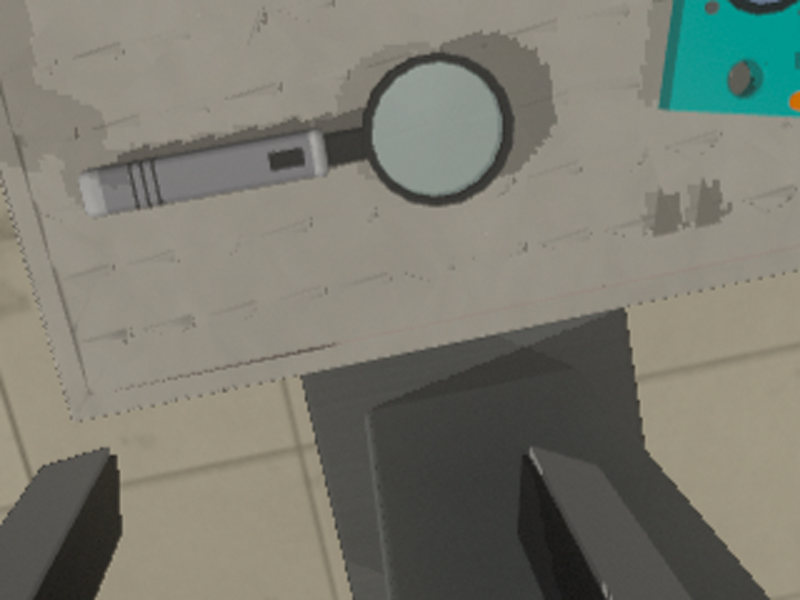

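The loupe's ring is centred at full-frame (365.2,151.8). Its handle runs from (227.2,177.2) to (319.2,160.4).

```bash
python3 - <<'E'
from h import *
import pickle
m=pickle.load(open("pics/w7.pkl","rb"));a=pickle.load(open("pics/w6.pkl","rb"))
L=plane(m,(365.2,151.8),.016);A=plane(m,(227.2,177.2),.014);B=plane(m,(319.2,160.4),.014)
print(L,A,B,"len",np.linalg.norm(A-B),np.linalg.norm(L-A),"tri ring",tri((m,(365.2,151.8)),(a,(373.5,377))))
v=L-A;v[2]=0;v/=np.linalg.norm(v);y=np.arctan2(v[1],v[0]);print("yaw",y)
G=L-.074*v;G2=A+.051*v;print(G,G2)
G=(G+G2)/2;rel([G[0],G[1],.11],y+np.pi/2)
s=sense();print(s["joint_pos"])
E
```

```text
[0.4503 0.0523 0.016 ] [0.4547 0.1735 0.014 ] [0.4515 0.0921 0.014 ] len 0.08141574886737098 0.12131785110326239 tri ring [ 0.4489  0.0507 -0.    ]
yaw -1.6068849121517343
[0.4529 0.1262 0.016 ] [0.4528 0.1225 0.014 ]
shift tool [ 0.0421 -0.0301  0.0866] tool y yaw -1.7872103309795735 tilt 0.0010613694800593347
rz tool 1.3904709079670576
[ 0.1637  0.011   1.8763 -0.      1.2554  1.9509]
```

To row units: -0.125 rad / 3.1416 = -0.0398.

Call:
{"method": "send_path", "body": {"increments": [{"wz":-0.0382}, {"wz":-0.0398}, {"wz":-0.0398}, {"wz":-0.0398}, {"wz":-0.0398}, {"wz":-0.0398}, {"wz":-0.0398}, {"wz":-0.0398}, {"wz":-0.0398}, {"wz":-0.0398}], "jaw": 0.05}}

```text
clock: 11.12
position: [0.4055, 0.104, 0.1965]
ee_rot: [0.869, 0.494, -0.001, -0.0]
ft_force: [-0.1, -0.4, -0.1]
opening: 0.0499
grip_force: 0.0
```

Call:
{"method": "send_path", "body": {"increments": [{"wz":-0.0398}, {"wz":-0.0398}, {"wz":-0.0398}, {"wz":-0.0398}, {"wz":-0.0019}, {}]}}

```text
clock: 11.62
position: [0.4052, 0.104, 0.1967]
ee_rot: [0.721, 0.693, -0.0, -0.0]
ft_force: [0.1, -0.0, -0.5]
opening: 0.0499
grip_force: 0.0
```

```bash
python3 -c "
from h import *
rel([.4528,.126,.005],-.036)"
```

```text
shift tool [0.0239 0.0468 0.1916] tool y yaw -0.03978847274058896 tilt 0.001059581007603415
rz tool -0.0037884727405890217
```

To row units: 0.035 m / 0.8 = 0.0438, 0.03 m / 0.8 = 0.0375, -0.0038 rad / 3.1416 = -0.0012.

Call:
{"method": "send_path", "body": {"increments": [{"x":0.01, "y":0.02, "z":0.025, "wz":-0.0012}, {"x":0.01, "y":0.02, "z":0.0375}, {"x":0.01, "y":0.0185, "z":0.0438}, {"z":0.0438}, {"z":0.0375}, {"z":0.0313}, {}]}}

```text
clock: 12.2
position: [0.45, 0.126, 0.0177]
ee_rot: [0.72, 0.694, -0.003, -0.002]
ft_force: [-0.5, -0.3, -0.5]
opening: 0.0496
grip_force: 0.0
```

```bash
python3 -c "
from h import *
rel([.4528,.126,.006],-.036)"
```

```text
shift tool [0.0001 0.0029 0.0117] tool y yaw -0.03649557096289867 tilt 0.0077205925803361525
rz tool -0.0004955709628986504
```

To row units: 0.006 m / 0.8 = 0.0075, 0.005 m / 0.8 = 0.0063.

Call:
{"method": "send_path", "body": {"increments": [{"y":0.0013, "z":0.0075}, {"z":0.0063}, {}, {}]}}

```text
clock: 12.53
position: [0.454, 0.1267, 0.0121]
ee_rot: [0.719, 0.695, 0.001, 0.0]
ft_force: [0.1, 0.2, 0.4]
opening: 0.0497
grip_force: 0.0
```

```bash
python3 snap.py w8
```

```text
[0.454  0.1267 0.0121] [0.7186 0.6954 0.0006 0.0004]
```

To row units: 0.004 m / 0.8 = 0.005, -0.001 m / 0.8 = -0.0013.

Call:
{"method": "send_path", "body": {"increments": [{"x":0.0006, "y":-0.0013, "z":0.005}, {"z":0.0025}, {}]}}

```text
clock: 12.83
position: [0.4522, 0.1271, 0.005]
ee_rot: [0.718, 0.696, -0.0, -0.0]
ft_force: [-0.9, 0.3, 0.5]
opening: 0.05
grip_force: 0.0
```

Call:
{"method": "send_path", "body": {"increments": [{}, {}, {}, {}, {}, {}], "jaw": 0.008, "grip_force": 25}}

```text
clock: 13.33
position: [0.4524, 0.1271, 0.0052]
ee_rot: [0.718, 0.696, 0.0, 0.0]
ft_force: [0.7, -0.2, 0.3]
opening: 0.0155
grip_force: 25.0
```

Units first: shifts go in shares of 0.8 m and turns go in shares of pi rad. So -0.03 m / 0.8 = -0.0375, -0.02 m / 0.8 = -0.025.

Call:
{"method": "send_path", "body": {"increments": [{"z":-0.0125}, {"z":-0.025}, {"z":-0.0375}, {"z":-0.0375}, {"z":-0.025}, {"z":-0.0188}, {}, {}]}}

```text
clock: 14.0
position: [0.4525, 0.1271, 0.1306]
ee_rot: [0.718, 0.696, 0.001, 0.0]
ft_force: [-0.8, -0.4, -1.0]
opening: 0.0161
grip_force: 25.0
```

```bash
python3 -c "
from h import *
rel([.6146,.1444,.121])"
```

```text
shift tool [0.0224 0.1614 0.0099] tool y yaw -0.03206702054641527 tilt 0.0013935432086227303
```

To row units: 0.03 m / 0.8 = 0.0375, 0.0214 m / 0.8 = 0.0268.

Call:
{"method": "send_path", "body": {"increments": [{"x":0.005, "y":0.025}, {"x":0.005, "y":0.0375}, {"x":0.005, "y":0.0375}, {"x":0.005, "y":0.0375}, {"x":0.005, "y":0.0375}, {"x":0.003, "y":0.0268}, {"z":0.01}, {"z":0.01}, {}, {}]}}

```text
clock: 14.83
position: [0.6132, 0.1443, 0.1129]
ee_rot: [0.718, 0.696, -0.001, -0.001]
ft_force: [-0.5, -0.1, 0.3]
opening: 0.0155
grip_force: 25.0
```

```bash
python3 -c "
from h import *
rel([.6146,.1444,.111])"
python3 snap.py w9; python3 - <<'E'
from h import *
cv2.imwrite("pics/top9.png",camera("top")[:,:,::-1])
a=cv2.imread("pics/w9.png");b=cv2.imread("pics/top9.png")
c=cv2.resize(b[150:310,160:320],(480,480),interpolation=cv2.INTER_CUBIC)
cv2.imwrite("pics/m9.png",np.hstack([cv2.resize(a,(320,240)).repeat(1,0) if 0 else cv2.copyMakeBorder(cv2.resize(a,(320,240)),0,240,0,0,cv2.BORDER_CONSTANT),c]))
E
```

```text
shift tool [0.0002 0.0014 0.0019] tool y yaw -0.03195225071838892 tilt 0.002569175627433614
[0.6132 0.1443 0.1129] [ 0.7183  0.6957 -0.0011 -0.0007]
```

View pics/m9.png

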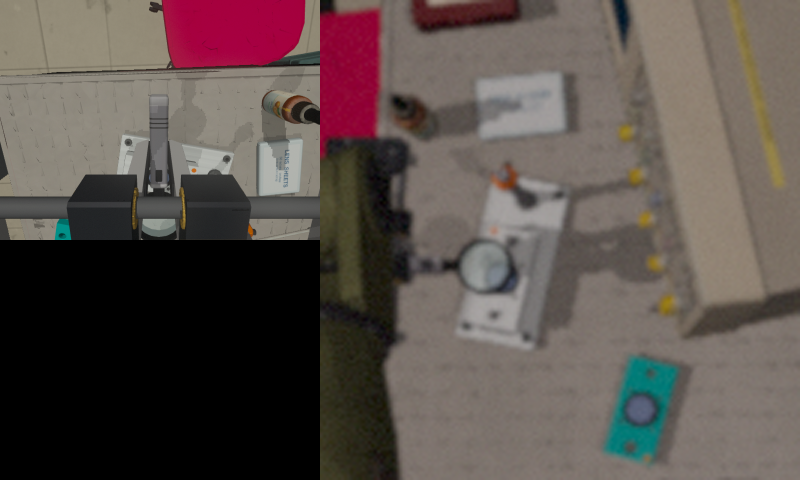

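The top view shows the loupe ring at full-frame (215.3,238.7) over the carrier, the collar undisturbed near (221.7,209), and the dropper and tissues in place.

```bash
python3 - <<'E'
from h import *
m=camera_model("top")
print("lens",plane(m,(215.3,238.7),.122),"collar",plane(m,(221.7,208.7),.118), "expected collar .695 .0525")
rel([.6146,.1444,.111])
E
```

```text
lens [0.6091 0.0673 0.122 ] collar [0.6949 0.052  0.118 ] expected collar .695 .0525
shift tool [-0.      0.0006  0.0034] tool y yaw -0.031897334897939444 tilt 8.439527691781837e-05
```

To row units: 0.0022 m / 0.8 = 0.0028, 0.0015 m / 0.8 = 0.0019.

Call:
{"method": "send_path", "body": {"increments": [{"x":0.0015, "y":0.0028, "z":0.0019}, {"z":0.0019}, {}, {}, {}, {}, {}, {}]}}

```text
clock: 15.6
position: [0.6167, 0.1454, 0.1112]
ee_rot: [0.718, 0.696, 0.0, 0.0]
ft_force: [-0.2, -0.8, -0.6]
opening: 0.0155
grip_force: 25.0
```

```bash
python3 -c "
from h import *
rel([.6146,.1444,.111])"
```

```text
shift tool [-0.0011 -0.0021  0.0002] tool y yaw -0.032124700139883736 tilt 7.459494505379298e-05
```

```bash
python3 -c "
from rig import *
print(finish_job())"
```

```text
the job is handed in; nothing more can be done
None
```

I seated the carrier on both pins and let go of it, then handed the job in with the loupe held level over the mirror, its lens at about 0.114 m (measured collar height) and an estimated 3 mm or less off the mirror's centre; the hand-in returned no verdict.

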